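# Set the railcar's throttle slider to its speed pointer

## Task

Set the running speed for the railcar: of the two cream slider boxes, take the throttle, the one whose grip is a straight bar lying across its slot, and slide that grip along the slot until its middle is level with the brass pointer on the same box, then let go. Leave the other box's round knob and the throttle's brass pointer where they are.

Things in the scene. Friction and masses are not known exactly. Their poses are not given: they have to be found in the camera images.
- throttle_grip (a point): Centre of the throttle's black bar grip: 44 mm long across the slot (x axis), 16 mm thick along the slot (y), 31 mm tall (15.5 mm above and below this point), a white line along its top. It rides a thin stem in the mid-line slot of a fixed cream box 100 mm wide (x), 230 long (y), 50 high, whose flat top is 20.5 mm below this point. It slides level along y; +y points roughly away from the robot.
- throttle (a joint): How far the throttle's grip has slid along its +y, m: 0 at the slot's near end, 0.14 at its far end. It starts at 0 to 0.035 and must go 35 to 115 mm towards +y; the pointer is at least 25 mm short of the far end. Steady friction of about 1.5 N, slight damping, no spring: it stays where it is left.
- pointer_tip (a point): The mark, on the throttle box: a brass arrow 10 mm wide (y), 21 mm long, 5 mm high, lying on the box's top on the slot's +x side and pointing at the slot, 3 mm short of the bar's end. This point is on its top near the tip, 28 mm from the slot's mid-line; axes parallel to the grip's, so the grip is set when both have the same place along y. Stiff (15 N), but slides along y if pushed.
- dimmer_grip (a point): Middle of the round black knob (26 mm across, 28 mm tall; this point is 20 mm above its box's top) on the other cream slider box, of the same size and with a like brass pointer; it dims the layout's lamps and must stay where it is. Either box may stand on the left.

How it is judged:
At the end, for the whole second after the job is handed in: The middle of the throttle's bar grip stands level with the throttle box's brass pointer, within 10 mm along the slot (y of throttle_grip in the frame of pointer_tip between -0.01 and 0.01 m); the robot touches nothing.
It fails at once if the round knob of the other slider was moved (more than 8 mm) (distance of dimmer_grip from where it was at the start of the episode above 0.008 m).
It fails at once if the throttle's pointer was pushed along (more than 5 mm) (distance of pointer_tip from where it was at the start of the episode above 0.005 m).
It also fails if it takes over 29 s, if anything falls off the work surface, if the arm or the gripper's body presses on something with over 40 N, if the wrist force passes 120 N, or if a joint passes its speed limit or range.

## Robot

A 7-joint arm with a two-finger parallel gripper is mounted at the origin on the work surface. World frame = base frame: x ahead of the robot, y to its left, z up, the work surface at z = 0. Lengths are in m, angles in rad, forces in N, time in s.
With the tool pointing down it reaches from about 0.35 to 0.9 m from the base axis. Payload 8.1 kg.
Tool frame: the origin (TCP) lies midway between the tips of the shut fingers; the grasp point (between the pads) lies manip.grip_depth behind it (manip.grip_depth is the distance from the TCP to the grasp point, in m); z points along the fingers, x is the direction in which the jaws open and shut, and the axes are right-handed (so a half turn about z gives the same grasp; the last joint's range is limited). The gripper opens to 92 mm and grips with 3 to 60 N. Pads are 19 mm wide; open, the fingers measure 130 mm over their backs; the gripper's body (75 mm by 190 mm) begins 47 mm behind the grasp point.
Start: joints at [-1.408, 0.434, 0.025, 1.573, -0.012, 1.134, -0.075], TCP at [0.164, 0.603, 0.227] pointing down, gripper open.
Joint ranges: [-2.62, 2.62], [-0.44, 2.09], [-1.27, 1.32], [0.08, 2.57], [-1.32, 4.46], [0.12, 2], [-2.74, 2.74]. Speed limits (rad/s): [2.22, 2.22, 3.01, 3.01, 3.14, 3.14, 3.14].

## Interface

Orientations are given as a rotation vector (axis times angle).
In Python, from cell import manip gives the robot as it stands. The module is installed in compiled form; this text tells all that it offers.
- The arm moves only by the tool play_rows, never from a script. Its argument "targets" is a list of rows, each a list of 3 entries, a list of its own where there are three numbers: the closure, from -1 (fully open) to 1 (shut), then the shift along the tool's x, y, z in mm, then the turn, a rotation vector about the tool's x, y, z in rad. A call has 1 to 12 rows; each row shifts and turns the commanded pose from where the row before left it, along the tool's axes as they then stand; what a row does not reach is not made up. A row lasts 1/10 s, in which the tool goes at most 50 mm and 8.59 degrees, less where a joint would pass 70% of its speed; a pose out of reach is approached as far as the arm can. A call is refused whole if a number of a shift passes 50 or a number of a turn 0.15, either way. A call with a gripper value outside its range is refused whole. The fingers move at their own pace and stop on an object; "newtons" is the grip in N (left out, the last holds). Time passes only in rows, so rows that do not move let the fingers close. It gives the time, the measured TCP pose, the force and the opening at its end, in the units of the state.
- manip.sense(): the state, without advancing time (a new reading comes with each control period).
- manip.snapshot(name): name is "side" or "top" or "wrist"; returns a dict with "pixels" (480x640x3 uint8, blue, green, red), "K" (3x3 intrinsics, pixels), "position" and "orientation" of the camera in the world. Camera axes: x right, y down, z forward; pixel columns grow to the right and rows downward; lengths in m; the calibration is good to about 2 mm. A picture is of the moment at which its call begins. There is no depth.
- manip.sign_off(): hands the job in, once; it reports no verdict.
The state is a dict: "clock": time; "joint_positions": joint angles; "qvel": joint speeds; "joint_efforts": joint torques, N m; "tool_pos": TCP position; "orientation": TCP orientation; "wrist_force": force on the tool from outside, world axes, zero at the start; "torque": the same for the moment, N m; "grip_width": finger opening in m.
Only numpy, scipy, OpenCV 4.12 (cv2) and the standard library are available. Lean on these libraries where they do the work, as an engineer would, in place of code of your own. Each camera call takes 0.05 s, during which the arm holds its last target.

## Working session

There is one attempt and no reset: what is moved stays moved. The work goes in short steps, Python scripts to look and compute and a tool call to move; the robot and the scene stay as the last step left them, time stands still between calls to the robot, and variables do not carry over. Pictures are saved under pics/ and viewed, and the job is handed in when it is done.

Besides the shell and the picture viewer there is one more tool, called by a JSON object that holds its "method" and its "body". play_rows: Moves the arm, as the interface text tells. Its arguments: {"type":"object","properties":{"targets":{"type":"array","items":{"type":"array"}},"newtons":{"type":"number"}},"required":["targets"]}

```bash
mkdir -p pics
python3 - <<'E'
from cell import manip
import cv2,numpy as np,pickle
d={}
for n in("top","side"):
    s=manip.snapshot(n); d[n]=s; cv2.imwrite(f"pics/{n}0.png",s["pixels"]); print(n,s["K"],s["position"],s["orientation"])
pickle.dump(d,open("s0.pkl","wb"))
st=manip.sense();print({k:np.round(v,4) for k,v in st.items()},manip.grip_depth)
E
```

```text
top [[571.09399739   0.         319.98215061]
 [  0.         571.09399739 241.83246421]
 [  0.           0.           1.        ]] [ 0.33450757 -0.04075592  0.870149  ] [-2.08803462  2.14101395 -0.18027759]
side [[514.78246748   0.         321.9274152 ]
 [  0.         514.78246748 239.31311468]
 [  0.           0.           1.        ]] [ 0.2706221  -0.69348585  0.60084105] [-2.17030882  0.34024107 -0.16906103]
{'clock': np.float64(0.1), 'joint_positions': array([-1.4076,  0.4352,  0.025 ,  1.574 , -0.0116,  1.134 , -0.0751]), 'qvel': array([ 0.0015, -0.0014, -0.0012, -0.0007,  0.0007, -0.0005,  0.0005]), 'joint_efforts': array([ 3.10000e-03, -6.69131e+01,  9.88000e-01, -3.15149e+01,
       -6.04000e-02,  3.73000e-02,  0.00000e+00]), 'tool_pos': array([0.1641, 0.6026, 0.226 ]), 'orientation': array([ 2.4955e+00,  1.9068e+00, -1.7000e-03]), 'wrist_force': array([ 0.5795, -0.2995,  0.6152]), 'torque': array([ 0.0114, -0.0231,  0.0382]), 'grip_width': np.float64(0.0914)} 0.0188
```

View pics/top0.png

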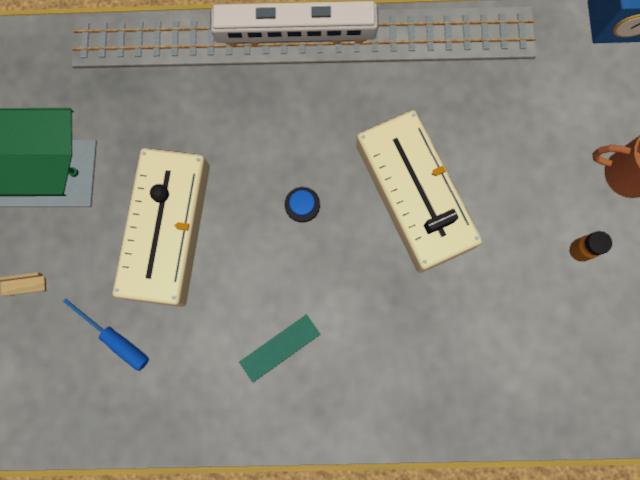

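View pics/side0.png

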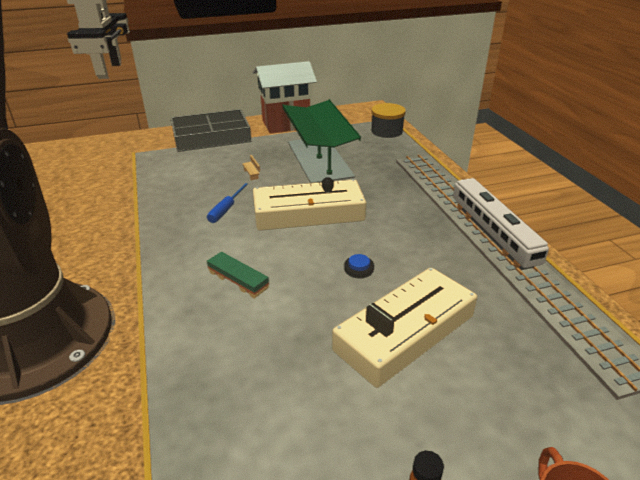

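The throttle is the box on the right in the top view: bar at about (441,221), pointer at (439,171), slot from (396,139) to (443,235). The dimmer is on the left, with its knob at (160,193). Next I'll measure the throttle.

```bash
cat > h.py <<'E'
import numpy as np,cv2
from scipy.spatial.transform import Rotation as R
def ray(s,uv):
    d=np.linalg.inv(s["K"])@np.array([uv[0],uv[1],1.]); return np.array(s["position"]),R.from_rotvec(s["orientation"]).as_matrix()@d
def onplane(s,uv,z):
    o,d=ray(s,uv); return o+d*(z-o[2])/d[2]
def proj(s,p):
    q=R.from_rotvec(s["orientation"]).as_matrix().T@(np.array(p)-s["position"]); q=s["K"]@q; return q[:2]/q[2]
def tri(s1,u1,s2,u2):
    o1,d1=ray(s1,u1);o2,d2=ray(s2,u2);d1/=np.linalg.norm(d1);d2/=np.linalg.norm(d2)
    t=np.linalg.lstsq(np.c_[d1,-d2],o2-o1,rcond=None)[0];a=o1+t[0]*d1;b=o2+t[1]*d2
    return (a+b)/2,np.linalg.norm(a-b)
E
python3 - <<'E'
import pickle;from h import *
d=pickle.load(open("s0.pkl","rb"))
t,s=d["top"],d["side"]
def comps(im,m,roi,mn=8):
    x0,y0,x1,y1=roi; mm=np.zeros_like(m);mm[y0:y1,x0:x1]=m[y0:y1,x0:x1]
    n,l,st,c=cv2.connectedComponentsWithStats(mm)
    return [(i,st[i].tolist(),c[i].round(1).tolist()) for i in range(1,n) if st[i][4]>=mn],l
for n,S,roi in(("top",t,(355,105,485,272)),("side",s,(330,262,480,390))):
    hsv=cv2.cvtColor(S["pixels"],cv2.COLOR_BGR2HSV)
    br=cv2.inRange(hsv,(8,150,90),(28,255,255)); print(n,"brass",comps(S,br,roi)[0])
    dk=cv2.inRange(hsv,(0,0,0),(180,255,70)); c,l=comps(S,dk,roi,30);print("dark",c)
    x0,y0,x1,y1=roi
    cv2.imwrite(f"pics/{n}crop.png",cv2.resize(S["pixels"][y0:y1,x0:x1],None,fx=4.5,fy=3.5 if 0 else 4.5,interpolation=cv2.INTER_NEAREST)[:600*1+200])
E
python3 - <<'E'
import cv2
for n in("top","side"):
    a=cv2.imread(f"pics/{n}crop.png");f=min(1,590/a.shape[0],790/a.shape[1]);b=cv2.resize(a,None,fx=f,fy=f);print(b.shape,f*4.5);cv2.imwrite(f"pics/{n}crop2.png",b)
E
```

```text
top brass [(1, [432, 166, 13, 10, 76], [438.4, 170.6])]
dark [(1, [394, 139, 64, 97, 648], [427.7, 201.0])]
side brass [(1, [425, 314, 12, 10, 77], [430.1, 318.5])]
dark [(1, [345, 262, 29, 16, 254], [359.0, 270.8]), (2, [366, 287, 77, 49, 674], [387.5, 316.9])]
(590, 459, 3) 3.5305851063829783
(576, 675, 3) 4.5
```

View pics/topcrop2.png

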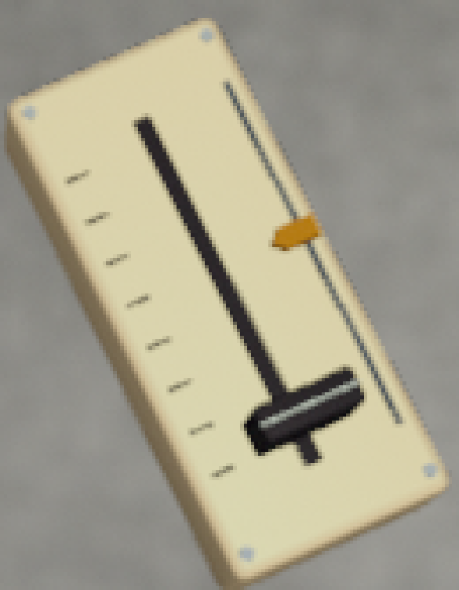

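View pics/sidecrop2.png

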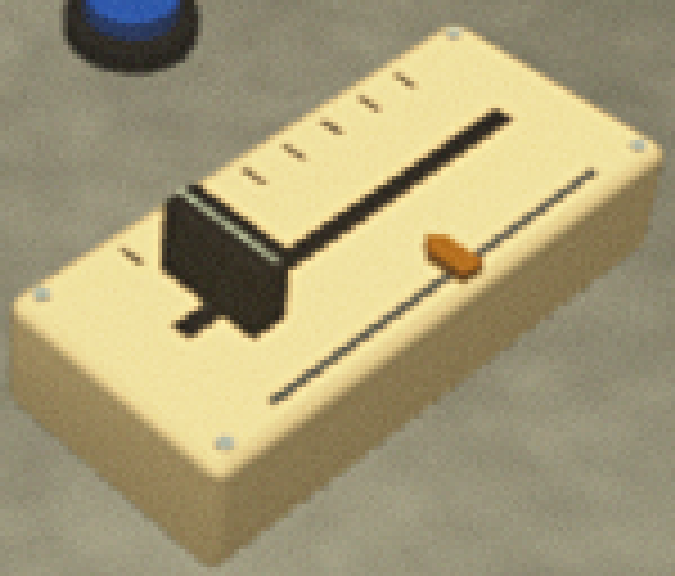

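The top crop shows the bar's white line from about (262,424) to (358,379) and the slot from (143,119) to (310,460). Next step is converting these to world coordinates and comparing the two views.

Run:
```python
import pickle;from h import *
d=pickle.load(open("s0.pkl","rb"));t,s=d["top"],d["side"]
T=lambda x,y:(355+(x+.5)/3.5306-.5,105+(y+.5)/3.5306-.5)
S=lambda x,y:(330+(x+.5)/4.5-.5,262+(y+.5)/4.5-.5)
def out(n,a,b,z):
    A=onplane(t,a,z);B=onplane(s,b,z);p,g=tri(t,a,s,b);print(n,A.round(4),B.round(4),"tri",p.round(4),round(g,4));return A,B
l1=out("lineL",T(262,424),S(180,188),.086);l2=out("lineR",T(358,379),S(280,260),.086)
far=out("slotfar",T(143,119),S(502,117),.05);near=out("slotnear",T(310,460),S(182,330),.05)
pt=out("brass",(438.4,170.6),(430.1,318.5),.053)
scr=[T(30,112),T(206,35),T(429,470),T(246,552)];scs=[S(453,33),S(637,146),S(224,442),S(42,294)]
C=[out("screw",a,b,.05) for a,b in zip(scr,scs)]
for k,nm in((0,"top"),(1,"side")):
    c=[x[k][:2] for x in C]
    y=(c[0]+c[1]-c[2]-c[3]);y/=np.linalg.norm(y)
    sl=(far[k]-near[k])[:2];L=np.linalg.norm(sl);sl/=L
    xx=np.array([sl[1],-sl[0]])
    g=((l1[k]+l2[k])/2)[:2]; ln=(l2[k]-l1[k])[:2]
    o=near[k][:2]
    print(nm,"ydir",y,sl,"slotlen",L,"lineLen",np.linalg.norm(ln),"lineang vs x",np.degrees(np.arctan2(ln@sl,ln@xx)))
    print(" grip centre",g,"grip y,x",(g-o)@sl,(g-o)@xx,"pointer y,x",(pt[k][:2]-o)@sl,(pt[k][:2]-o)@xx, "diff",(pt[k][:2]-g)@sl,"ang",np.degrees(np.arctan2(sl[1],sl[0])))
st=__import__("cell").manip.sense();print(R.from_rotvec(st["orientation"]).as_matrix().round(3))
```

```text
lineL [ 0.5041 -0.1814  0.086 ] [ 0.5046 -0.1823  0.086 ] tri [ 0.5046 -0.1816  0.0853] 0.0007
lineR [ 0.5214 -0.2205  0.086 ] [ 0.522  -0.2227  0.086 ] tri [ 0.5223 -0.221   0.0842] 0.0011
slotfar [ 0.6467 -0.1449  0.05  ] [ 0.6455 -0.1475  0.05  ] tri [ 0.6473 -0.1452  0.0477] 0.0004
slotnear [ 0.4961 -0.2067  0.05  ] [ 0.4963 -0.2094  0.05  ] tri [ 0.4969 -0.2072  0.0475] 0.0007
brass [ 0.5931 -0.2062  0.053 ] [ 0.5936 -0.2085  0.053 ] tri [ 0.5942 -0.2068  0.051 ] 0.001
screw [ 0.6513 -0.0968  0.05  ] [ 0.6512 -0.0987  0.05  ] tri [ 0.6521 -0.097   0.0484] 0.0004
screw [ 0.6839 -0.1738  0.05  ] [ 0.6835 -0.1763  0.05  ] tri [ 0.685  -0.1742  0.0478] 0.0002
screw [ 0.4906 -0.2553  0.05  ] [ 0.4909 -0.2571  0.05  ] tri [ 0.4912 -0.2558  0.0483] 0.0006
screw [ 0.4584 -0.1781  0.05  ] [ 0.4584 -0.1801  0.05  ] tri [ 0.4589 -0.1785  0.0482] 0.0004
top ydir [0.92154875 0.38826267] [0.92523273 0.37940006] slotlen 0.16269150000584562 lineLen 0.04275758611507341 lineang vs x 1.5084689182618298
 grip centre [ 0.51272866 -0.20091607] grip y,x 0.01754266329101762 0.000971079787412254 pointer y,x 0.08986578345100954 0.03636672439704498 diff 0.07232312015999193 ang 22.29652564957541
side ydir [0.92162184 0.38808914] [0.923656   0.38322263] slotlen 0.16156458070700266 lineLen 0.04396586651972019 lineang vs x 0.7741681089490835
 grip centre [ 0.51332366 -0.20248375] grip y,x 0.018389120180413505 0.00013172218479712592 pointer y,x 0.09024119993390559 0.03642707956038149 diff 0.0718520797534921 ang 22.533443325418368
[[ 0.263  0.965 -0.   ]
 [ 0.965 -0.263 -0.001]
 [-0.001  0.    -1.   ]]
```

Both views agree: grip centre about (0.513, -0.2015), slot direction 22.7°, and 72 mm from grip to pointer. The bar and line sizes and the heights match the given values. Next I'll check the roof height for the approach path and work out the tool-axis shifts.

Run:
```python
import pickle;from h import *
d=pickle.load(open("s0.pkl","rb"));t,s=d["top"],d["side"]
for a,b in(((72,195),(305,151)),((72,109),(360,138))): print(tri(t,a,s,b))
from cell import manip
st=manip.sense();M=R.from_rotvec(st["orientation"]).as_matrix()
p=np.array(st["tool_pos"])
for w in([.30,.30,.24],[.513,-.2015,.20],):
    print(w,(M.T@(np.array(w)-p)*1000).round(1)); p=np.array(w)
g=np.radians(22.7);Mt=np.array([[np.cos(g),np.sin(g),0],[np.sin(g),-np.cos(g),0],[0,0,-1]]).T
print(R.from_matrix(M.T@Mt).as_rotvec())
```

```text
(array([0.55662046, 0.32348703, 0.09061552]), np.float64(0.007383585631987273))
(array([0.6855706 , 0.32546014, 0.10202082]), np.float64(0.0007345113912465383))
[0.3, 0.3, 0.24] [-256.3  210.6  -13.6]
[0.513, -0.2015, 0.2] [-427.9  337.3   40.7]
[7.73978565e-04 1.29726382e-03 9.08724706e-01]
```

{"method": "play_rows", "body": {"targets": [[-1,[-32,26,-1],[0,0,0]],[-1,[-32,26,-1],[0,0,0]],[-1,[-32,26,-1],[0,0,0]],[-1,[-32,26,-1],[0,0,0]],[-1,[-32,26,-1],[0,0,0]],[-1,[-32,26,-1],[0,0,0]],[-1,[-32,26,-1],[0,0,0]],[-1,[-32,26,-1],[0,0,0]],[-1,[-33,26,0],[0,0,0]],[-1,[-33,26,0],[0,0,0]],[-1,[-33,26,0],[0,0,0]],[-1,[-33,26,0],[0,0,0]]], "newtons": 15}}

```text
clock: 1.3
tool_pos: [0.3635, 0.145, 0.2347]
orientation: [-2.496, -1.907, -0.0]
wrist_force: [0.6, 0.3, -0.6]
grip_width: 0.0917
```

{"method": "play_rows", "body": {"targets": [[-1,[-33,26,0],[0,0,0]],[-1,[-33,26,0],[0,0,0]],[-1,[-33,26,0],[0,0,0]],[-1,[-33,26,0],[0,0,0]],[-1,[-33,26,0],[0,0,0]],[-1,[-33,26,0],[0,0,0]],[-1,[-33,26,0],[0,0,0]],[-1,[-33,26,0],[0,0,0]],[-1,[-33,27,0],[0,0,0]],[-1,[0,0,0],[0,0,0.13]],[-1,[0,0,0],[0,0,0.13]],[-1,[0,0,0],[0,0,0.13]]]}}

```text
clock: 2.5
tool_pos: [0.5116, -0.2021, 0.2342]
orientation: [-2.823, -1.378, 0.001]
wrist_force: [0.1, -0.2, -0.1]
grip_width: 0.0919
```

{"method": "play_rows", "body": {"targets": [[-1,[0,0,0],[0,0,0.13]],[-1,[0,0,0],[0,0,0.13]],[-1,[0,0,0],[0,0,0.13]],[-1,[0,0,0],[0,0,0.13]],[-1,[0,0,0],[0,0,0]],[-1,[0,0,0],[0,0,0]]]}}

```text
clock: 3.1
tool_pos: [0.5119, -0.2014, 0.2345]
orientation: [-3.079, -0.622, 0.001]
wrist_force: [-0.8, 0.1, -0.4]
grip_width: 0.0917
```

```bash
cat > rel.py <<'E'
from h import *
from cell import manip
import sys
st=manip.sense();M=R.from_rotvec(st["orientation"]).as_matrix();p=np.array(st["tool_pos"])
w=np.array([float(x) for x in sys.argv[1:4]])
g=np.radians(22.7);Mt=np.array([[np.cos(g),np.sin(g),0],[np.sin(g),-np.cos(g),0],[0,0,-1]]).T
print("clock",st["clock"],"pos",p.round(4),"shift mm",(M.T@(w-p)*1000).round(1),"turn",R.from_matrix(M.T@Mt).as_rotvec().round(3),"F",np.round(st["wrist_force"],1),"grip",st["grip_width"])
E
python3 rel.py 0.513 -0.2015 0.061
python3 - <<'E'
from h import *
from cell import manip
import cv2
s=manip.snapshot("wrist");cv2.imwrite("pics/wrist1.png",s["pixels"])
print(proj(s,[.513,-.2015,.086]),proj(s,[.513,-.2015,.0705]))
E
```

```text
clock 3.1 pos [ 0.5119 -0.2014  0.2345] shift mm [  1.1   0.5 173.5] turn [-0.     0.001  0.003] F [-0.8  0.1 -0.4] grip 0.09169910540605024
[322.32421154 220.70571559] [322.28321529 215.75595733]
```

View pics/wrist1.png

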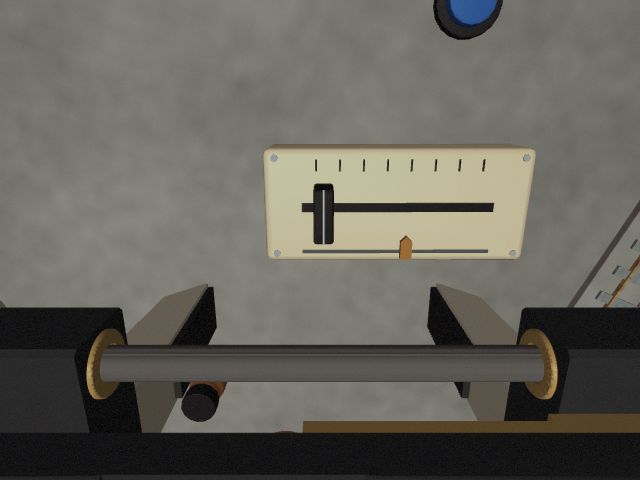

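The wrist view shows the bar at (324,215), matching the projected (322,220), with the jaws squared to the slot. Going down next.

{"method": "play_rows", "body": {"targets": [[-1,[1,0,30],[0,0,0.003]],[-1,[0,0,30],[0,0,0]],[-1,[0,0,30],[0,0,0]],[-1,[0,0,30],[0,0,0]],[-1,[0,0,20],[0,0,0]],[-1,[0,0,15],[0,0,0]],[-1,[0,0,10],[0,0,0]],[-1,[0,0,8],[0,0,0]],[-1,[0,0,0],[0,0,0]],[-1,[0,0,0],[0,0,0]]]}}

```text
clock: 4.15
tool_pos: [0.5133, -0.2014, 0.0623]
orientation: [3.081, 0.612, 0.001]
wrist_force: [-0.4, 0.5, -0.1]
grip_width: 0.0918
```

```bash
python3 rel.py 0.513 -0.2015 0.061
python3 - <<'E'
from cell import manip
import cv2
s=manip.snapshot("side");cv2.imwrite("pics/side2.png",cv2.resize(s["pixels"][180:400,250:500],None,fx=2.5,fy=2.5))
E
```

```text
clock 4.15 pos [ 0.5133 -0.2014  0.0623] shift mm [-0.3 -0.1  1.3] turn [ 0.    -0.001 -0.004] F [-0.4  0.5 -0.1] grip 0.0918182307987912
```

View pics/side2.png

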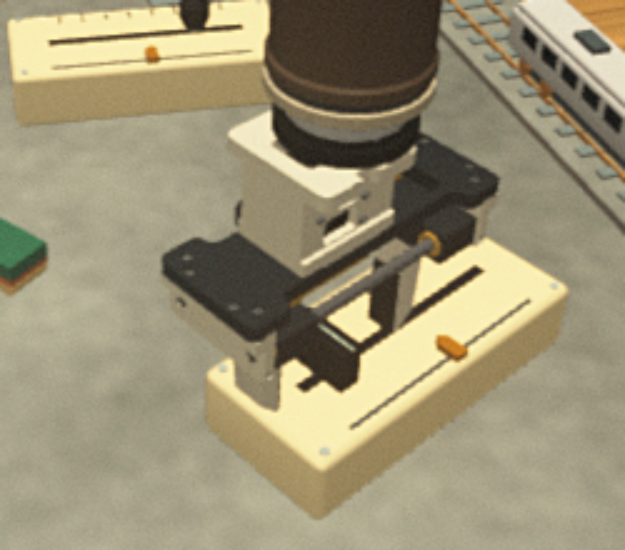

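The jaws straddle the bar and are clear of the box and the pointer. Closing on it.

{"method": "play_rows", "body": {"targets": [[1,[0,0,0],[0,0,0]],[1,[0,0,0],[0,0,0]],[1,[0,0,0],[0,0,0]],[1,[0,0,0],[0,0,0]],[1,[0,0,0],[0,0,0]],[1,[0,0,0],[0,0,0]],[1,[0,0,0],[0,0,0]],[1,[0,0,0],[0,0,0]],[1,[0,0,0],[0,0,0]],[1,[0,0,0],[0,0,0]]], "newtons": 15}}

```text
clock: 5.2
tool_pos: [0.5129, -0.2012, 0.0617]
orientation: [-3.081, -0.612, -0.0]
wrist_force: [-0.1, 0.4, -0.5]
grip_width: 0.0165
```

Gripped, with the opening at 16.5 mm on a 16 mm bar. Sliding 72 mm along tool +x.

{"method": "play_rows", "body": {"targets": [[1,[4,0,0],[0,0,0]],[1,[8,0,0],[0,0,0]],[1,[10,0,0],[0,0,0]],[1,[10,0,0],[0,0,0]],[1,[10,0,0],[0,0,0]],[1,[10,0,0],[0,0,0]],[1,[10,0,0],[0,0,0]],[1,[6,0,0],[0,0,0]],[1,[4,0,0],[0,0,0]],[1,[0,0,0],[0,0,0]],[1,[0,0,0],[0,0,0]],[1,[0,0,0],[0,0,0]]]}}

```text
clock: 6.4
tool_pos: [0.5797, -0.1731, 0.0617]
orientation: [-3.081, -0.612, -0.001]
wrist_force: [-1.3, 5.0, 3.1]
grip_width: 0.016
```

```bash
python3 rel.py 0.5794 -0.1737 0.061
python3 - <<'E'
from cell import manip
import cv2
s=manip.snapshot("side");cv2.imwrite("pics/side3.png",cv2.resize(s["pixels"][180:400,250:500],None,fx=2.5,fy=2.5))
E
```

```text
clock 6.4 pos [ 0.5797 -0.1731  0.0617] shift mm [-0.5  0.5  0.7] turn [-0.001 -0.001 -0.004] F [-1.3  5.   3.1] grip 0.015958603392464233
```

View pics/side3.png

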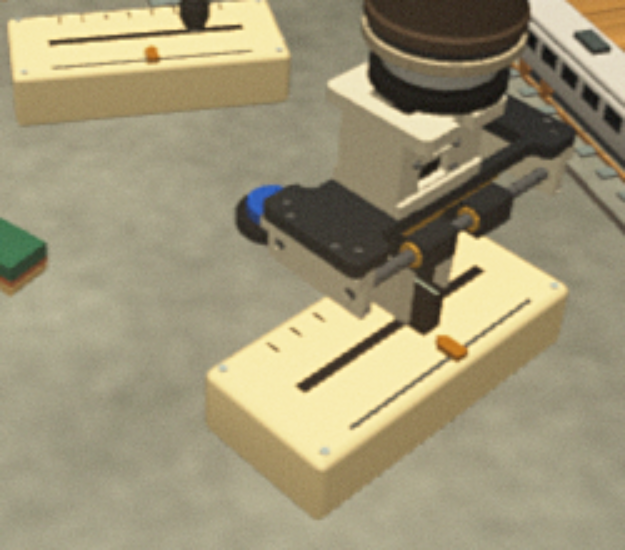

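The bar is level with the pointer. Opening the jaws and lifting.

{"method": "play_rows", "body": {"targets": [[-1,[0,0,0],[0,0,0]],[-1,[0,0,0],[0,0,0]],[-1,[0,0,0],[0,0,0]],[-1,[0,0,0],[0,0,0]],[-1,[0,0,0],[0,0,0]],[-1,[0,0,0],[0,0,0]],[-1,[0,0,0],[0,0,0]],[-1,[0,0,-10],[0,0,0]],[-1,[0,0,-25],[0,0,0]],[-1,[0,0,-40],[0,0,0]],[-1,[0,0,-40],[0,0,0]],[-1,[0,0,-40],[0,0,0]]]}}

```text
clock: 7.65
tool_pos: [0.5791, -0.1739, 0.219]
orientation: [3.081, 0.611, 0.0]
wrist_force: [-0.4, 0.0, 0.3]
grip_width: 0.0916
```

{"method": "play_rows", "body": {"targets": [[-1,[-20,-40,0],[0,0,0]],[-1,[-20,-40,0],[0,0,0]],[-1,[-20,-40,0],[0,0,0]],[-1,[-20,-40,0],[0,0,0]],[-1,[0,0,0],[0,0,0]],[-1,[0,0,0],[0,0,0]]]}}

```text
clock: 8.25
tool_pos: [0.4443, -0.0553, 0.2175]
orientation: [-3.079, -0.616, -0.003]
wrist_force: [0.3, 0.8, 0.2]
grip_width: 0.0917
```

Run:
```python
from cell import manip
import cv2,pickle
d={}
for n,(x0,y0,x1,y1) in dict(top=(355,105,485,272),side=(330,230,480,390)).items():
    s=manip.snapshot(n);d[n]=s
    cv2.imwrite(f"pics/{n}4.png",cv2.resize(s["pixels"][y0:y1,x0:x1],None,fx=3.5,fy=3.5,interpolation=cv2.INTER_NEAREST))
    hsv=cv2.cvtColor(s["pixels"],cv2.COLOR_BGR2HSV);br=cv2.inRange(hsv,(8,150,90),(28,255,255))[y0:y1,x0:x1]
    c,l,st,ce=cv2.connectedComponentsWithStats(br);print(n,[(ce[i]+[x0,y0]).round(1) for i in range(1,c) if st[i][4]>30])
pickle.dump(d,open("s4.pkl","wb"));s=manip.sense();print(s["clock"],s["wrist_force"],s["tool_pos"],s["grip_width"])
```

```text
top []
side [array([430.1, 318.5])]
8.35 [ 0.98122704 -0.40923849 -0.06842798] [ 0.44539085 -0.0571023   0.21744443] 0.09141262626958556
```

View pics/top4.png

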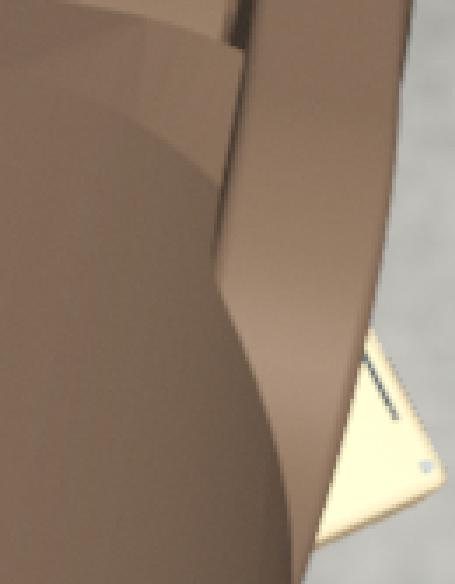

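View pics/side4.png

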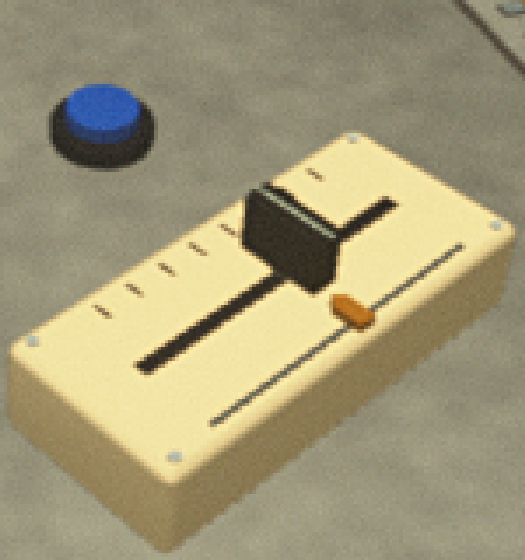

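The top view is blocked by the arm. The side view shows the bar's white line from (260,185) to (333,237) and the pointer unmoved at (430.1,318.5). Next I'll compute the offset and check the knob.

Run:
```python
import pickle;from h import *
s=pickle.load(open("s4.pkl","rb"))["side"];s0=pickle.load(open("s0.pkl","rb"))["side"]
S=lambda x,y:(330+(x+.5)/3.5-.5,230+(y+.5)/3.5-.5)
a=onplane(s,S(260,185),.086);b=onplane(s,S(333,237),.086);p=onplane(s,(430.1,318.5),.053)
y=np.array([.9225,.3855]);print(np.linalg.norm(a-b),"grip-pointer along y",((a+b)/2-p)[:2]@y)
def knob(S):
    m=cv2.inRange(cv2.cvtColor(S["pixels"],cv2.COLOR_BGR2GRAY)[172:200,315:345],0,60);n,l,st,c=cv2.connectedComponentsWithStats(m);i=1+st[1:,4].argmax();return c[i],st[i]
print(knob(s0),knob(s))
from cell import manip
w=manip.snapshot("wrist");cv2.imwrite("pics/wrist5.png",w["pixels"])
```

```text
0.04313840644308374 grip-pointer along y 0.00020979926868504374
(array([12.72916667, 13.13194444]), array([  4,   6,  23,  15, 144], dtype=int32)) (array([13.33990148, 10.09359606]), array([  5,   0,  22,  21, 203], dtype=int32))
```

View pics/wrist5.png

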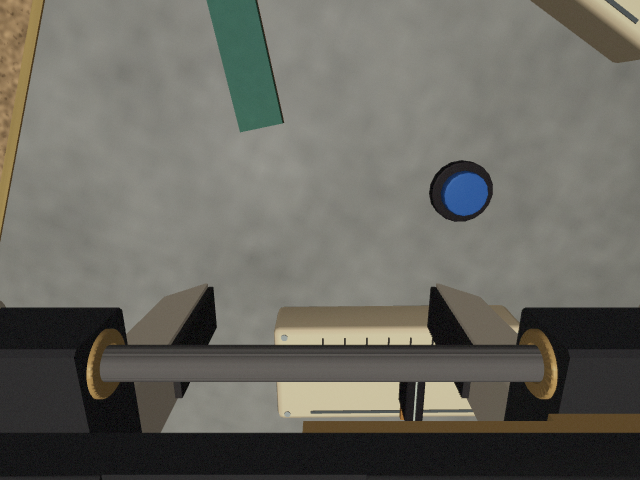

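The side view puts the bar 0.2 mm from the pointer. The knob mask differs between the two pictures, so I'll look at that before handing in.

Run:
```python
import pickle,cv2,numpy as np
a=pickle.load(open("s0.pkl","rb"))["side"]["pixels"];b=pickle.load(open("s4.pkl","rb"))["side"]["pixels"]
f=lambda i:cv2.resize(i[150:240,245:375],None,fx=3,fy=3)
cv2.imwrite("pics/knob.png",np.hstack([f(a),f(b)]))
```

```text
(no output)
```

View pics/knob.png

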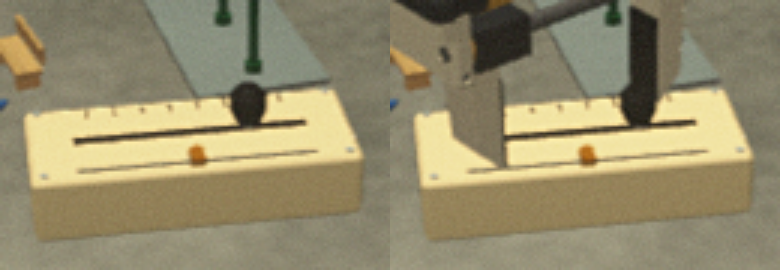

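The knob sits at the same place in both pictures, (248,104) before and (638-390,104) after. The mask changed only because a finger is in front of it in the image. Handing in.

```bash
python3 -c "
from cell import manip
print(manip.sign_off())"
```

```text
the job is handed in; nothing more can be done
None
```

I gripped the throttle's bar across its 16 mm thickness, slid it 72 mm along the slot to the brass pointer, opened the jaws and backed the arm off. The job was handed in at about 8.4 s, well under the 29 s limit.

- **Bar position:** the side view puts the bar's middle about 0.2 mm from the pointer along the slot, against a 10 mm tolerance. The calibration is only good to about 2 mm.
- **Pointer and dimmer knob:** the pointer's pixel position is the same before and after. The knob looks unmoved when the before and after pictures are compared by eye. My automatic knob mask did disagree, because a finger stood in front of the knob in the later picture.
- **Contact:** the gripper was open and lifted clear, and the wrist force read about zero.
- **Check that failed:** the arm blocked the final top view, so the end position rests on the side view alone. It does agree with how far the tool moved.

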